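Drive a loose knife rivet home with the spring setter

ROBOT

A 6-joint arm with a two-finger parallel gripper is mounted at the origin on the work surface. World frame = base frame: x ahead of the robot, y to its left, z up, the work surface at z = 0. Lengths are in m, angles in rad, forces in N, time in s.
With the tool pointing down it reaches from about 0.25 to 0.775 m from the base axis. Payload 8.9 kg.
Tool frame: the origin (TCP) lies at the very end of the fingers, on their centre line; the grasp point (between the pads) lies 19 mm behind it; z points along the fingers, y is the line along which they close (so a half turn about z gives the same grasp; the last joint's range is limited). The gripper opens to 85 mm and grips with 20 to 120 N. Pads are 22 mm wide; open, the fingers measure 114 mm over their backs; the gripper's body (76 mm by 85 mm) begins 54 mm behind the grasp point. The pads swing forward as they close: fully open they stand 13 mm farther back than shut.
Start: joints at [-1.304, 0.291, -0.153, 1.127, 0, 1.431], TCP at [0.207, -0.482, 0.231] pointing down, gripper open.
Joint ranges: [-2.52, 2.52], [-0.91, 1.74], [-1.3, 1.37], [-1.96, 2.02], [-1.52, 1.47], [-3.14, 3.14]. Speed limits (rad/s): [2.22, 2.22, 2.79, 3.14, 3.14, 3.14].

INTERFACE

Orientations are given as [roll, pitch, yaw] about the fixed x, y, z axes, in that order (R = Rz(yaw) Ry(pitch) Rx(roll)).
In Python, from workcell import status, grab_frame, camera_params, r gives the robot as it stands.
- The arm moves only by the tool play_rows, never from a script. Its argument "increments" is a list of rows, each a list of 7 numbers: the shift along the tool's x, y, z each as a share of 0.15 m, from -1 to 1, then the turn, a rotation vector about the tool's x, y, z each as a share of 360 degrees, from -1 to 1, then the opening, from 0 (shut) to 1 (fully open). In form: [[dx, dy, dz, wx, wy, wz, gripper], ...]. A call has 1 to 12 rows; each row is the pose to reach, as a shift and turn from the pose commanded when the call began, along the tool's axes at that moment, turning the shorter way round; what a row does not reach only later rows make up. A row lasts 1/8 s, in which the tool goes at most 62.5 mm and 10.7 degrees, less where a joint would pass 70% of its speed; a pose out of reach is approached as far as the arm can. A call with a number of a shift or a turn outside -1 to 1 is refused whole. A call with a gripper value outside its range is refused whole. The fingers move at their own pace and stop on an object; "newtons" is the grip in N (left out, the last holds). Time passes only in rows, so rows that repeat a pose let the fingers close. It gives the time, the measured TCP pose, the force, the opening and the grip force at its end, in the units of the state.
- status.get_obs(): the state, without advancing time (a new reading comes with each control period).
- grab_frame(name): name is "side" or "top"; returns the picture (420x560x3 uint8, blue, green, red); there is no depth.
- camera_params(name): a dict with "camera_matrix" (3x3 intrinsics, pixels), "dist" ([k1, k2, p1, p2, k3] as OpenCV has them; the pictures are not rectified), "eye" and "attitude" of the camera in the world. Camera axes: x right, y up, looking along -z (the intrinsics and any distortion apply to the point x, -y, -z); pixel columns grow to the right and rows downward; lengths in m; the calibration is good to about 2 mm. A picture is of the moment at which its call begins. camera_params takes no time and is no camera call.
- r.hand_in(): hands the job in; it is judged then, once.
The state is a dict: "clock": time; "qpos": joint angles; "joint_vel": joint speeds; "joint_torque": joint torques, N m; "eef_pos": TCP position; "tool_rot": TCP orientation; "force": force on the tool from outside, world axes, zero at the start; "moment": the same for the moment, N m; "width": finger opening in m; "grip_force": force on a finger pad.
Only numpy, scipy, OpenCV 4.12 (cv2) and the standard library are available. Lean on these libraries where they do the work, as an engineer would, in place of code of your own. Each camera call takes 0.05 s, during which the arm holds its last target. There are 200 camera calls.

TASK

On the cutlery table a steak knife with one rivet standing proud is clamped in the spring-driven rivet setter. Draw the striker back by its upright handle until the sear catches and holds it, without crushing the rubber buffer behind it and without letting the striker slip off early, let go of the handle, then press the yellow trip so that the blow drives the rivet home. Let the trip come back up, and leave the other things on the table where they are.

Things in the scene. Friction and masses are not known exactly. Their poses are not given: they have to be found in the camera images.
- setter: Blue rivet setter fixed to the table. Base 285 x 130 x 20 mm, x = -162 to +122 mm. Origin on the table, under the handle at rest; its x axis points from handle to clamped knife (the striker is drawn to -x), z up. A 20 mm rod, axis 75 mm up, runs in an open-topped channel: walls 84 mm high, 50 mm wide outside, x = -115 to +45 mm; a bridge over its front end is 92 mm high
- knife (a point): Top middle of the handle of the clamped steak knife, at x = 80 mm on the setter, 87 mm high. The handle is 115 mm long and lies across the setter; the blade reaches out to y = +177 mm. The steel anvil behind it is 88 mm high
- striker (a joint): Draw of the striker along the setter's -x, m: about 0 at rest, 0.075 at most. Its spring pulls 0.22 N per mm (7 N at 30 mm, 11 N at 48 mm); a lug riding over the sear adds 2 to 3 N before the catch. The sear catches at a draw between 30 and 48 mm, different each time. Caught, it stays with no pull on the handle. Let go earlier, it shoots forward and hits the rivet too soon
- handle_grip (a point): Where to grip the striker's handle: on the axis of the upright black post, 125 mm above the table; moves with the striker. The post is 18 mm thick (19 mm red cap), its top 146 mm above the table, clear above the channel walls and bridge
- buffer (a joint): Squeeze of the black rubber buffer behind the rod, m: 0 relaxed. The rod meets it 0.5 mm after the sear has caught; it pushes back 2 N per mm, on top of the striker's spring. Squeezed over 6 mm (12 N) it is spoilt. It and the sear sit on an aluminium block with an upright plate 88 mm high, clamped anywhere along 18 mm at the rear of the setter
- trip (a joint): How far the trip button is pressed down, m: 0 up, 0.011 fully down. Its spring takes 2.5 N at first and about 5 N fully down. It is linked to the sear: it dips about 6 mm as the lug rides over the sear and springs up at the catch. With the striker cocked, pressing it 5 to 10 mm (3 to 5 N) fires
- trip_top (a point): Middle of the top of the round yellow trip button, 24 mm across, 92 mm above the table when up, on a grey pedestal (78 mm high) 45 mm ahead (+x) and 48 mm to the right (-y) of the setter's origin; pressed straight down
- rivet (a joint): How far the brass rivet has been driven into the knife handle, m: 0 standing proud, 0.005 home. It is tight (9 N) and stays where it is driven
- rivet_head (a point): Middle of the rivet's head (14 mm across), facing the rod's nose, 75 mm above the table
- dish: Small steel dish, 76 mm across, 22 mm high, loose beside the setter on its left; origin under its middle
- mended_knife: A finished steak knife, 225 mm long, lying loose to the right of the setter; origin under the joint of handle (-x) and blade (+x)
- phone: Black phone, 150 x 74 x 9 mm, lying loose on the table; origin under its middle
- mug: White mug, 80 mm across, 90 mm high; origin under its middle
- pepper: Amber pepper jar with a steel cap, 56 mm across, 100 mm high; origin under its middle
- screwdriver: Screwdriver with a red handle, lying loose on the table

How it is judged:
On the way, in this order (a step that is already met when the one before it is completed fails the run):
1. the striker is cocked: held back by its sear with the handle let go, and the rivet not yet struck (value of joint striker above 0.025 m and contact force between the fingers and setter below 0.3 N and value of joint rivet below 0.001 m), for 0.3 s.
2. the striker has been fired and its blow has driven the rivet home (value of joint rivet above 0.004 m and value of joint striker below 0.012 m), for 0.2 s.
At the end, for the whole second after the job is handed in: The rivet is driven at least 4 of its 5 mm, the striker rests forward (drawn less than 12 mm) and still, the trip is up again (pressed less than 3 mm) (all of step 2 and velocity of joint striker below 0.02 m/s and value of joint trip below 0.003 m); the robot touches nothing.
It fails at once if the rubber buffer is squeezed more than 6 mm (value of joint buffer above 0.006 m).
It fails at once if a bystander is moved more than 30 mm (distance of any of dish, mended_knife, phone, mug, pepper, screwdriver from where it was at the start of the episode above 0.03 m).
It also fails if it takes over 64 s, if anything falls off the work surface, if the arm or the gripper's body presses on something with over 40 N, if the wrist force passes 120 N, or if a joint passes its speed limit or range.

## Working session

There is one attempt and no reset: what is moved stays moved. The work goes in short steps, Python scripts to look and compute and a tool call to move; the robot and the scene stay as the last step left them, time stands still between calls to the robot, and variables do not carry over. Pictures are saved under pics/ and viewed, at most 10 in all, crops included, and the job is handed in when it is done.

Besides the shell and the picture viewer there is one more tool, called after ">>>" as name([rows], argument=value, ...), one row to a line, values as JSON. play_rows: Moves the arm, as the interface text tells. Its arguments: {"type":"object","properties":{"increments":{"type":"array","items":{"type":"array","items":{"type":"number","minimum":-1,"maximum":1}}},"newtons":{"type":"number"}},"required":["increments"]}

```bash
mkdir -p pics; ls; python3 - <<'E'
from workcell import status, grab_frame, camera_params, r
import cv2,numpy as np
for n in("side","top"):
    f=grab_frame(n); cv2.imwrite(f"pics/{n}0.png",f); print(n,camera_params(n))
print(status.get_obs())
E
```

```text
pics
side {'camera_matrix': array([[410.80203886,   0.        , 285.56247709],
       [  0.        , 410.80203886, 206.80771272],
       [  0.        ,   0.        ,   1.        ]]), 'dist': array([-0.11713878,  0.        ,  0.        ,  0.        ,  0.        ]), 'eye': array([0.19394503, 1.06109569, 0.80254052]), 'attitude': array([ 1.01283926,  0.02313216, -2.84472347])}
top {'camera_matrix': array([[478.66768708,   0.        , 277.4210142 ],
       [  0.        , 478.66768708, 210.64852575],
       [  0.        ,   0.        ,   1.        ]]), 'dist': array([-0.01968219,  0.        ,  0.        ,  0.        ,  0.        ]), 'eye': array([ 0.34305154, -0.01867659,  1.34319642]), 'attitude': array([ 0.16137145,  0.03567928, -1.59690083])}
{'clock': 0.1, 'qpos': array([-1.30430014e+00,  2.91230670e-01, -1.54059098e-01,  1.12672562e+00,
        4.56080150e-06,  1.43149223e+00]), 'joint_vel': array([-5.66953050e-04, -4.41504946e-04,  1.95940138e-03, -9.74328750e-04,
        8.87735989e-05, -9.49780789e-05]), 'joint_torque': array([ 1.71576477e-03, -5.37977386e+01,  3.31919682e+01,  9.31859831e-03,
       -2.82268911e-04,  5.61979263e-08]), 'eef_pos': array([ 0.20713987, -0.48196259,  0.23078318]), 'tool_rot': array([-3.14038603e+00, -1.73788280e-04,  4.05800180e-01]), 'force': array([ 0.3912205 , -0.19529892,  0.73016886]), 'moment': array([ 0.02778841, -0.00820572, -0.03628276]), 'grip_force': 0.0, 'width': 0.08512141198985641}
```

View pics/side0.png

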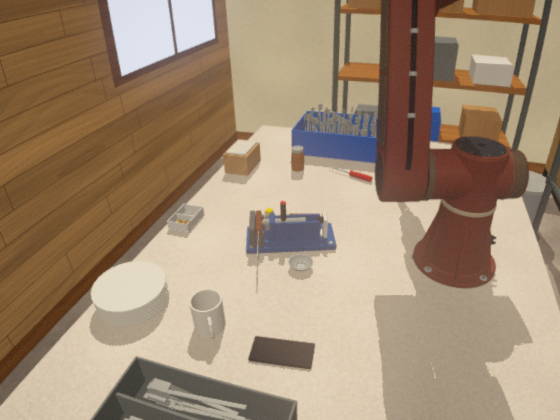

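View pics/top0.png

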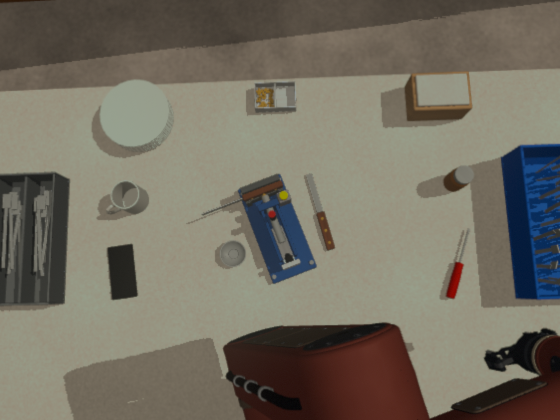

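The side view shows the setter around (290,230), the red cap at (283,204) and the yellow trip at (268,212). In the top view the cap is at (272,214), the trip at (284,196), and the blue base spans (240..315, 178..282). The mended knife is on its right at (320,215) and the dish on its left at (232,253).

```bash
cat > h.py <<'E'
import cv2,numpy as np
from workcell import status, grab_frame, camera_params, r
from scipy.spatial.transform import Rotation as R
def ray(n,px):
    c=camera_params(n); u=cv2.undistortPoints(np.array([[px]],float),c["camera_matrix"],c["dist"])[0,0]
    d=R.from_euler("xyz",c["attitude"]).as_matrix()@np.array([u[0],-u[1],-1]); return c["eye"],d/np.linalg.norm(d)
def plane(n,px,z):
    e,d=ray(n,px); return e+d*(z-e[2])/d[2]
def tri(p,q):
    e,d=ray("side",p); f,g=ray("top",q)
    s,t=np.linalg.lstsq(np.c_[d,-g],f-e,rcond=None)[0]
    a,b=e+s*d,f+t*g; return (a+b)/2,np.linalg.norm(a-b)
def blobs(img,lo,hi,box,amin=4):
    x0,y0,x1,y1=box; h=cv2.cvtColor(img[y0:y1,x0:x1],cv2.COLOR_BGR2HSV); m=cv2.inRange(h,lo,hi)
    k,_,st,ce=cv2.connectedComponentsWithStats(m)
    return [(int(st[i,4]),(ce[i]+[x0,y0]).round(2),(st[i,:4]+[x0,y0,0,0])) for i in range(1,k) if st[i,4]>=amin],m
E
python3 - <<'E'
from h import *
S=cv2.imread("pics/side0.png");T=cv2.imread("pics/top0.png")
bs,bt=(240,190,345,260),(225,165,330,290)
for nm,lo,hi in(("yel",(20,150,120),(35,255,255)),("red",(172,120,60),(180,255,255)),("red0",(0,170,60),(6,255,255))):
    for n,i,b in(("side",S,bs),("top",T,bt)): print(nm,n,blobs(i,lo,hi,b)[0])
_,m=blobs(T,(105,100,40),(125,255,255),bt,50)
m=cv2.morphologyEx(m,cv2.MORPH_CLOSE,np.ones((9,9)))
c=max(cv2.findContours(m,0,1)[0],key=cv2.contourArea)
rc=cv2.boxPoints(cv2.minAreaRect(c))+[225,165]; print(rc)
P=np.array([plane("top",p,.02)[:2] for p in rc]);print(P,np.linalg.norm(P-np.roll(P,-1,0),axis=1))
cv2.imwrite("pics/c.png",np.hstack([cv2.resize(S[185:260,240:345],None,fx=4,fy=4*1.4*1.0),cv2.resize(T[168:293,225:325],None,fx=3.6,fy=3.36)]))
E
```

```text
yel side [(25, array([268.36, 210.44]), array([266, 208,   6,   6]))]
yel top [(57, array([283.19, 194.68]), array([279, 191,   9,   8]))]
red side []
red top []
red0 side []
red0 top [(36, array([271.5, 214. ]), array([269, 211,   6,   7]))]
[[242.45876694 202.5927887 ]
 [284.80927658 186.30412292]
 [315.65979004 266.51545715]
 [273.30928421 282.80412292]]
[[ 5.85884557e-01  1.20848962e-01]
 [ 6.28722262e-01  2.22933706e-04]
 [ 4.01160369e-01 -7.79589213e-02]
 [ 3.60055292e-01  3.93927555e-02]] [0.12800667 0.24061757 0.12434244 0.24007076]
```

View pics/c.png

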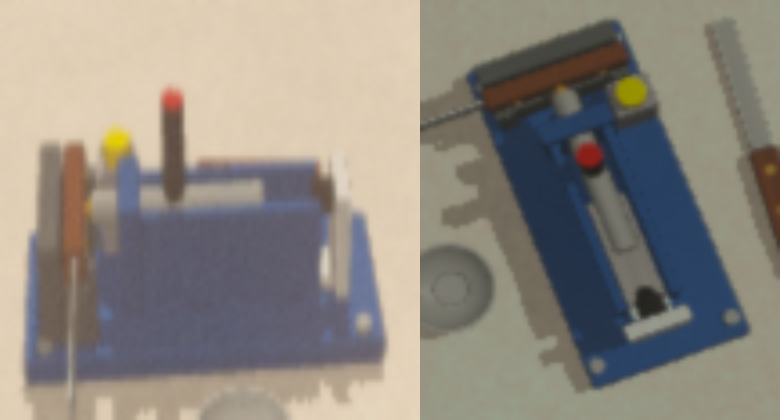

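The crops show the red cap (side ≈ (283,203), top ≈ (271.5,214)), the trip, the post and the rod. At the rear is the white plate. The front of the base is hidden under the anvil, so I'll take the yaw from its long edges.

```bash
python3 - <<'E'
from h import *
S=cv2.imread("pics/side0.png")
b=blobs(S,(0,110,90),(10,255,255),(276,197,292,214),3)[0]+blobs(S,(172,90,90),(180,255,255),(276,197,292,214),2)[0]; print(b)
# red cap side: centroid
cap=max(b,key=lambda t:t[0])[1]
H,e=tri(cap,(271.5,214)); Y,e2=tri((268.36,210.44),(283.19,194.68)); print("cap",H,e,"trip",Y,e2)
d=(Y-H)[:2]; print("trip-cap",d,np.linalg.norm(d),"exp",np.hypot(45,48),"yaw",np.arctan2(d[1],d[0])-np.arctan2(-48,45))
print("cap on z=.144",plane("top",(271.5,214),.144),"trip z .092",plane("top",(283.19,194.68),.092), plane("side",(268.36,210.44),.09))
# setter frame rear edge mid
yaw=.338; ax=np.array([np.cos(yaw),np.sin(yaw)]); ay=np.array([-ax[1],ax[0]])
rear=(np.array([.40116,-.07796])+[.36006,.03939])/2
print("origin from rear",rear+ax*.162)
# anvil/post axis base etc: white plate, rear
T=cv2.imread("pics/top0.png")
w=[plane("top",p,.088) for p in ((281,267.5),(299,260.5))]; o=H[:2]
for q in w: print("plate",(q[:2]-o)@ax,(q[:2]-o)@ay)
for nm,p,z in(("knife mended",(310,177),.005),("kn end",(330,248),.01),("dish",(232,253),.022)): 
    q=plane("top",p,z)[:2]; print(nm,q,(q-o)@ax,(q-o)@ay)
E
```

```text
[(18, array([282.78, 202.5 ]), array([281, 201,   5,   4]))]
cap [0.53209246 0.0344477  0.14394945] 0.0015783605091069372 trip [0.59231465 0.00442104 0.086577  ] 0.001413530239302197
trip-cap [ 0.06022219 -0.03002666] 0.0672927326106581 exp 65.79513659838392 yaw 0.35511971780763474
cap on z=.144 [0.53130439 0.03427023 0.144     ] trip z .092 [0.59054077 0.0041573  0.092     ] [0.5911567  0.00943424 0.09      ]
origin from rear [0.533444   0.03443435]
plate -0.13270331370426994 0.02641163425219712
plate -0.13254266514538302 -0.02397939197113911
knife mended [ 0.65671386 -0.0723675 ] 0.08215026819692409 -0.14209613958572057
kn end [ 0.45161533 -0.12013287] -0.12718277091840874 -0.11914808115263664
dish [0.44466866 0.15173057] -0.043586229946208366 0.13963678519540557
```

```bash
cat >> h.py <<'E'
def inc(p,yaw):
    o=status.get_obs(); A=R.from_euler("xyz",o["tool_rot"]); B=R.from_euler("xyz",[np.pi,0,yaw])
    return np.r_[A.inv().apply(np.array(p)-o["eef_pos"])/.15,(A.inv()*B).as_rotvec()/(2*np.pi)].round(4)
E
python3 - <<'E'
from h import *
print(inc((.5317,.0344,.2308),.342))
a=np.array([np.cos(.342),np.sin(.342)]);o=np.array([.5317,.0344])
for p in((281.5,242.3),(288.9,253.4)): print((plane("top",p,.083)[:2]-o)@a)
E
```

```text
[ 3.3469e+00 -2.3087e+00  3.3000e-03 -2.0000e-04 -0.0000e+00  1.0200e-02]
-0.0707403078126221
-0.105089079323814
```

>>> play_rows([
  [0.28, -0.19, 0, 0, 0, 0, 1],
  [0.56, -0.38, 0, 0, 0, 0, 1],
  [0.84, -0.58, 0, 0, 0, 0, 1],
  [0.84, -0.58, 0, 0, 0, 0, 1],
], newtons=50)

```text
clock: 0.6
eef_pos: [0.2897, -0.3498, 0.2312]
tool_rot: [-3.14, -0.0, 0.409]
force: [-0.5, 0.3, 0.3]
width: 0.0856
grip_force: 0.0
```

>>> play_rows([
  [0.28, -0.19, 0, 0, 0, 0, 1],
  [0.56, -0.38, 0, 0, 0, 0, 1],
  [0.84, -0.58, 0, 0, 0, 0, 1],
  [0.84, -0.58, 0, 0, 0, 0, 1],
])

```text
clock: 1.1
eef_pos: [0.3711, -0.2211, 0.2312]
tool_rot: [-3.141, -0.0, 0.41]
force: [-0.0, -0.7, -0.1]
width: 0.0853
grip_force: 0.0
```

>>> play_rows([
  [0.28, -0.19, 0, 0, 0, 0, 1],
  [0.56, -0.38, 0, 0, 0, 0, 1],
  [0.84, -0.58, 0, 0, 0, 0, 1],
  [0.84, -0.58, 0, 0, 0, 0, 1],
])

```text
clock: 1.6
eef_pos: [0.4527, -0.0922, 0.231]
tool_rot: [-3.141, -0.0, 0.409]
force: [-0.3, -0.2, 0.3]
width: 0.0855
grip_force: 0.0
```

>>> play_rows([
  [0.28, -0.19, 0, 0, 0, 0, 1],
  [0.56, -0.38, 0, 0, 0, 0.01, 1],
  [0.83, -0.57, 0, 0, 0, 0.01, 1],
  [0.83, -0.57, 0, 0, 0, 0.01, 1],
  [0.83, -0.57, 0, 0, 0, 0.01, 1],
])

```text
clock: 2.22
eef_pos: [0.5319, 0.0328, 0.2309]
tool_rot: [3.141, 0.001, 0.342]
force: [0.4, -0.5, -0.0]
width: 0.0855
grip_force: 0.0
```

```bash
python3 - <<'E'
from h import *
print(inc((.5317,.0344,.105),.342),status.get_obs()["force"],status.get_obs()["qpos"])
f=grab_frame("top"); cv2.imwrite("pics/t1.png",f); s=grab_frame("side"); cv2.imwrite("pics/v1.png",np.hstack([f[120:320,180:380],s[120:320,200:400]]))
E
```

```text
[ 3.200e-03 -1.090e-02  8.394e-01  0.000e+00  2.000e-04  0.000e+00] [ 0.36883732 -0.53787752 -0.00160182] [-7.52692695e-02  3.06779207e-01 -1.31912832e-01  1.13300983e+00
 -6.71885371e-04  2.72432003e+00]
```

>>> play_rows([
  [0, -0.01, 0.25, 0, 0, 0, 1],
  [0, -0.01, 0.5, 0, 0, 0, 1],
  [0, -0.01, 0.7, 0, 0, 0, 1],
  [0, -0.01, 0.84, 0, 0, 0, 1],
  [0, -0.01, 0.84, 0, 0, 0, 1],
])

```text
clock: 2.95
eef_pos: [0.5302, 0.0347, 0.1043]
tool_rot: [-3.141, 0.003, 0.341]
force: [0.7, 0.1, 0.4]
width: 0.0854
grip_force: 0.0
```

```bash
python3 - <<'E'
from h import *
print(inc((.5317,.0344,.105),.342),status.get_obs()["force"])
f=grab_frame("top"); s=grab_frame("side"); cv2.imwrite("pics/v2.png",np.hstack([cv2.resize(f[160:290,220:330],None,fx=3.5,fy=4),cv2.resize(s[150:260,230:340],None,fx=3.5,fy=520/110)]))
E
```

```text
[ 0.0085  0.0049 -0.0045 -0.0001  0.0004 -0.0001] [0.65776143 0.09262547 0.35030027]
```

View pics/v2.png

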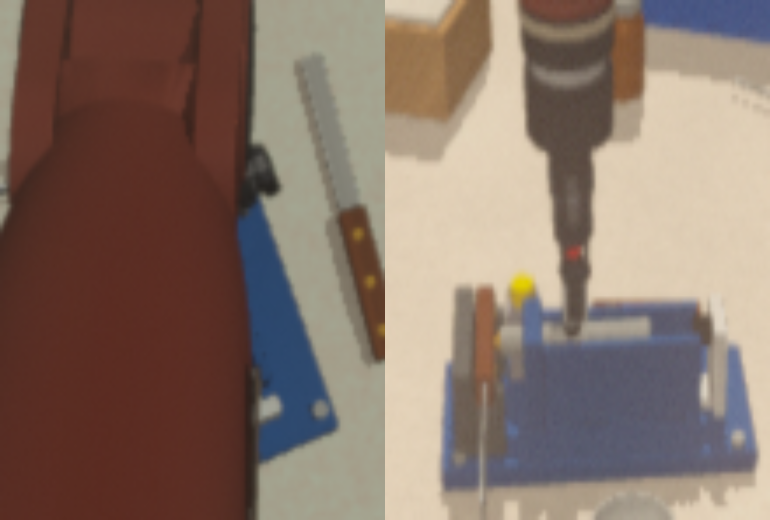

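The side view shows the finger exactly in line with the red cap (crop (573,253)), with the trip still visible and up. I'll close on the post now.

>>> play_rows([
  [0.01, 0, 0, 0, 0, 0, 0.5],
  [0.01, 0, 0, 0, 0, 0, 0.3],
  [0.01, 0, 0, 0, 0, 0, 0.1],
  [0.01, 0, 0, 0, 0, 0, 0.1],
  [0.01, 0, 0, 0, 0, 0, 0],
  [0.01, 0, 0, 0, 0, 0, 0],
  [0.01, 0, 0, 0, 0, 0, 0],
  [0.01, 0, 0, 0, 0, 0, 0],
], newtons=60)

```text
clock: 4.05
eef_pos: [0.5343, 0.0337, 0.1059]
tool_rot: [3.136, -0.0, 0.341]
force: [1.9, -13.3, 1.3]
width: 0.0167
grip_force: 64.0
```

>>> play_rows([
  [0, 0.013, 0, 0, 0, 0, 0],
  [0, 0.013, 0, 0, 0, 0, 0],
  [0, 0.013, 0, 0, 0, 0, 0],
])

```text
clock: 4.42
eef_pos: [0.5343, 0.0336, 0.1059]
tool_rot: [3.14, -0.001, 0.342]
force: [0.4, -6.6, 6.0]
width: 0.0165
grip_force: 64.3
```

```bash
cat >> h.py <<'E'
def rep():
    o=status.get_obs(); c,s=np.cos(.342),np.sin(.342); p=o["eef_pos"];f=o["force"]
    d=p[:2]-[.5317,.0344]
    print("t %.2f sx %.1f sy %.1f z %.1f | fx %.1f fy %.1f fz %.1f w %.1f"%(o["clock"],1e3*(d@[c,s]),1e3*(d@[-s,c]),1e3*p[2],f[:2]@[c,s],f[:2]@[-s,c],f[2],1e3*o["width"]))
E
python3 -c "
from h import *
rep()"
```

```text
t 4.42 sx 2.2 sy -1.6 z 105.9 | fx -1.9 fy -6.4 fz 6.0 w 16.5
```

>>> play_rows([
  [0, 0.01, -0.005, 0, 0, 0, 0],
  [-0.02, 0.01, -0.005, 0, 0, 0, 0],
  [-0.04, 0.01, -0.005, 0, 0, 0, 0],
  [-0.06, 0.01, -0.005, 0, 0, 0, 0],
  [-0.08, 0.01, -0.005, 0, 0, 0, 0],
  [-0.1, 0.01, -0.005, 0, 0, 0, 0],
  [-0.12, 0.01, -0.005, 0, 0, 0, 0],
  [-0.14, 0.01, -0.005, 0, 0, 0, 0],
  [-0.16, 0.01, -0.005, 0, 0, 0, 0],
  [-0.16, 0.01, -0.005, 0, 0, 0, 0],
  [-0.16, 0.01, -0.005, 0, 0, 0, 0],
])

```text
clock: 5.8
eef_pos: [0.5122, 0.0256, 0.106]
tool_rot: [-3.141, -0.002, 0.343]
force: [3.8, 7.4, -4.1]
width: 0.0165
grip_force: 63.9
```

```bash
cat >> h.py <<'E'
def yel():
    s=grab_frame("side"); print([(b[0],b[1]) for b in blobs(s,(20,150,120),(35,255,255),(255,195,285,225))[0]]); return s
E
python3 -c "
from h import *
rep();s=yel();cv2.imwrite('pics/d26.png',s)"
```

```text
t 5.80 sx -21.3 sy -1.7 z 106.0 | fx 6.0 fy 5.7 fz -4.1 w 16.5
[(21, array([268.33, 211.14]))]
```

>>> play_rows([
  [-0.015, -0.008, 0.004, 0, 0, 0, 0],
  [-0.03, -0.008, 0.004, 0, 0, 0, 0],
  [-0.03, -0.008, 0.004, 0, 0, 0, 0],
])

```text
clock: 6.22
eef_pos: [0.5088, 0.0245, 0.106]
tool_rot: [3.14, -0.004, 0.343]
force: [7.1, 3.7, -2.3]
width: 0.0171
grip_force: 64.0
```

```bash
python3 -c "
from h import *
rep();s=yel()"
```

```text
t 6.22 sx -24.8 sy -1.6 z 106.0 | fx 8.0 fy 1.1 fz -2.3 w 17.1
[(19, array([268.26, 211.32]))]
```

>>> play_rows([
  [-0.01, 0, 0.003, 0, 0, 0, 0],
  [-0.02, 0, 0.003, 0, 0, 0, 0],
  [-0.02, 0, 0.003, 0, 0, 0, 0],
])

```text
clock: 6.65
eef_pos: [0.5064, 0.0236, 0.1059]
tool_rot: [3.14, -0.004, 0.343]
force: [6.4, 4.6, 1.3]
width: 0.0165
grip_force: 64.3
```

```bash
python3 -c "
from h import *
rep();s=yel()"
```

```text
t 6.65 sx -27.5 sy -1.6 z 105.9 | fx 7.5 fy 2.2 fz 1.3 w 16.5
[(19, array([268.26, 211.32]))]
```

>>> play_rows([
  [-0.007, 0, 0, 0, 0, 0, 0],
  [-0.014, 0, 0, 0, 0, 0, 0],
  [-0.014, 0, 0, 0, 0, 0, 0],
])

```text
clock: 7.08
eef_pos: [0.5045, 0.023, 0.106]
tool_rot: [3.14, -0.005, 0.343]
force: [7.2, 4.5, 0.4]
width: 0.0166
grip_force: 64.3
```

```bash
python3 -c "
from h import *
rep();s=yel()"
```

```text
t 7.08 sx -29.4 sy -1.6 z 106.0 | fx 8.3 fy 1.8 fz 0.4 w 16.6
[(19, array([268.26, 211.32]))]
```

>>> play_rows([
  [-0.007, 0, 0, 0, 0, 0, 0],
  [-0.014, 0, 0, 0, 0, 0, 0],
  [-0.014, 0, 0, 0, 0, 0, 0],
])

```text
clock: 7.5
eef_pos: [0.5027, 0.0223, 0.106]
tool_rot: [3.14, -0.005, 0.343]
force: [7.4, 5.0, 1.0]
width: 0.0165
grip_force: 64.3
```

```bash
python3 -c "
from h import *
rep();s=yel()"
```

```text
t 7.50 sx -31.4 sy -1.7 z 106.0 | fx 8.7 fy 2.2 fz 1.0 w 16.5
[(20, array([268.2 , 211.45]))]
```

>>> play_rows([
  [-0.007, 0, 0, 0, 0, 0, 0],
  [-0.014, 0, 0, 0, 0, 0, 0],
  [-0.014, 0, 0, 0, 0, 0, 0],
])

```text
clock: 7.92
eef_pos: [0.5008, 0.0216, 0.106]
tool_rot: [3.14, -0.005, 0.343]
force: [6.8, 4.8, 0.7]
width: 0.0164
grip_force: 64.3
```

```bash
python3 -c "
from h import *
rep();s=yel();cv2.imwrite('pics/d36.png',s)"
```

```text
t 7.92 sx -33.4 sy -1.7 z 106.0 | fx 8.0 fy 2.2 fz 0.7 w 16.4
[(20, array([268.2 , 211.45]))]
```

>>> play_rows([
  [-0.007, 0, 0, 0, 0, 0, 0],
  [-0.014, 0, 0, 0, 0, 0, 0],
  [-0.014, 0, 0, 0, 0, 0, 0],
])

```text
clock: 8.35
eef_pos: [0.4987, 0.0209, 0.1059]
tool_rot: [3.141, -0.005, 0.343]
force: [7.8, 5.2, 0.4]
width: 0.0167
grip_force: 64.4
```

```bash
python3 -c "
from h import *
rep();s=yel();a=cv2.imread('pics/side0.png')
d=lambda i:cv2.resize(i[190:250,240:340],None,fx=3.8,fy=5)
cv2.imwrite('pics/v3.png',np.hstack([d(a),d(s)]))"
```

```text
t 8.35 sx -35.6 sy -1.6 z 105.9 | fx 9.1 fy 2.3 fz 0.4 w 16.7
[(21, array([268.48, 210.9 ]))]
```

View pics/v3.png

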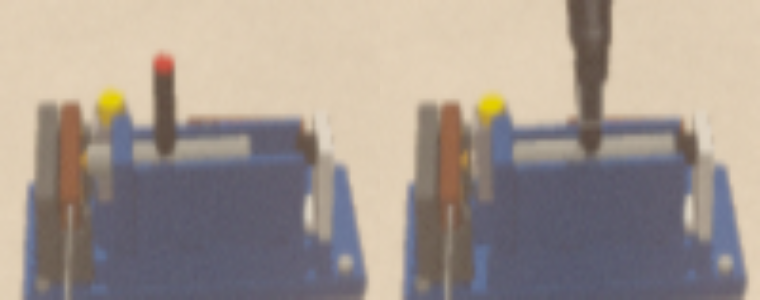

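The rod's rear end (crop x≈676) now almost touches the buffer (≈682), and the trip looks a little dipped. The catch is near, so I'll use smaller steps.

>>> play_rows([
  [-0.004, 0, 0, 0, 0, 0, 0],
  [-0.008, 0, 0, 0, 0, 0, 0],
  [-0.008, 0, 0, 0, 0, 0, 0],
])

```text
clock: 8.78
eef_pos: [0.4978, 0.0206, 0.106]
tool_rot: [3.141, -0.005, 0.343]
force: [8.5, 6.0, -0.3]
width: 0.0169
grip_force: 64.4
```

```bash
python3 -c "
from h import *
rep();s=yel()"
```

```text
t 8.78 sx -36.5 sy -1.7 z 106.0 | fx 10.0 fy 2.8 fz -0.3 w 16.9
[(22, array([268.41, 211.05]))]
```

>>> play_rows([
  [-0.004, 0, 0, 0, 0, 0, 0],
  [-0.008, 0, 0, 0, 0, 0, 0],
  [-0.008, 0, 0, 0, 0, 0, 0],
])

```text
clock: 9.2
eef_pos: [0.4966, 0.0201, 0.106]
tool_rot: [3.14, -0.005, 0.343]
force: [8.6, 4.5, -0.4]
width: 0.0165
grip_force: 64.4
```

```bash
python3 -c "
from h import *
rep();s=yel()"
```

```text
t 9.20 sx -37.9 sy -1.6 z 106.0 | fx 9.6 fy 1.4 fz -0.4 w 16.5
[(25, array([268.36, 210.44]))]
```

The trip mask is back at its rest value, (268.36,210.44) with 25 px, so the sear has probably caught. The buffer should start to push back within 0.5 mm; I'll check that.

>>> play_rows([
  [-0.005, 0, 0, 0, 0, 0, 0],
  [-0.009, 0, 0, 0, 0, 0, 0],
  [-0.009, 0, 0, 0, 0, 0, 0],
])

```text
clock: 9.62
eef_pos: [0.4957, 0.0198, 0.106]
tool_rot: [3.141, -0.006, 0.343]
force: [9.7, 5.5, -1.5]
width: 0.0167
grip_force: 64.3
```

```bash
python3 -c "
from h import *
rep();s=yel()"
```

```text
t 9.62 sx -38.8 sy -1.7 z 106.0 | fx 11.0 fy 1.9 fz -1.5 w 16.7
[(26, array([268.31, 210.58]))]
```

Force rose 1.4 N over 0.9 mm, so the buffer is touched. I'll ease forward with the grip still held to confirm the sear takes the load.

>>> play_rows([
  [0.01, 0, 0, 0, 0, 0, 0],
  [0.02, 0, 0, 0, 0, 0, 0],
  [0.03, 0, 0, 0, 0, 0, 0],
  [0.03, 0, 0, 0, 0, 0, 0],
])

```text
clock: 10.18
eef_pos: [0.4976, 0.0205, 0.1059]
tool_rot: [3.14, -0.001, 0.343]
force: [-1.0, 0.5, 8.7]
width: 0.0166
grip_force: 68.0
```

```bash
python3 -c "
from h import *
rep();s=yel()"
```

```text
t 10.18 sx -36.8 sy -1.6 z 105.9 | fx -0.8 fy 0.8 fz 8.7 w 16.6
[(26, array([268.31, 210.58]))]
```

The pull dropped from 11 N to about 0 over 2 mm, so the sear holds. Now I'll let go and lift.

>>> play_rows([
  [0, 0, 0, 0, 0, 0, 0.3],
  [0, 0, 0, 0, 0, 0, 0.6],
  [0, 0, 0, 0, 0, 0, 1],
  [0, 0, 0, 0, 0, 0, 1],
  [0, 0, 0, 0, 0, 0, 1],
  [0, 0, -0.2, 0, 0, 0, 1],
  [0, 0, -0.5, 0, 0, 0, 1],
  [0, 0, -0.7, 0, 0, 0, 1],
  [0, 0, -0.7, 0, 0, 0, 1],
  [0, 0, -0.7, 0, 0, 0, 1],
  [0, 0, -0.7, 0, 0, 0, 1],
])

```text
clock: 11.6
eef_pos: [0.4962, 0.0211, 0.2089]
tool_rot: [-3.141, 0.002, 0.343]
force: [0.2, -0.7, -0.5]
width: 0.0852
grip_force: 0.0
```

```bash
python3 -c "
from h import *
rep();s=yel();cv2.imwrite('pics/cocked.png',s)
b=blobs(s,(0,110,90),(10,255,255),(276,197,310,214),3)[0];print(b)
print(inc((.592,.0035,.21),.342))
d=lambda i:cv2.resize(i[130:250,230:350],None,fx=4,fy=4)
cv2.imwrite('pics/v4.png',d(s))"
```

```text
t 11.60 sx -37.9 sy -0.7 z 208.9 | fx -0.1 fy -0.7 fz -0.5 w 85.2
[(25, array([268.36, 210.44]))]
[(18, array([295.  , 202.33]), array([293, 201,   5,   4]))]
[ 5.613e-01  3.247e-01 -7.800e-03 -1.000e-04  3.000e-04  1.000e-04]
```

View pics/v4.png

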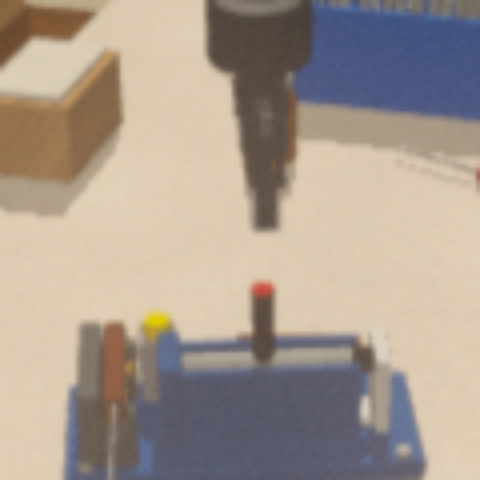

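The picture shows the cap drawn back at (295,202) and held with the gripper clear above it; the trip is up. Next I'll move over the trip with the fingers shut.

>>> play_rows([
  [0.19, 0.11, 0, 0, 0, 0, 0],
  [0.38, 0.22, 0, 0, 0, 0, 0],
  [0.557, 0.327, 0, 0, 0, 0, 0],
  [0.557, 0.327, 0, 0, 0, 0, 0],
  [0.557, 0.327, 0.3, 0, 0, 0, 0],
  [0.557, 0.327, 0.5, 0, 0, 0, 0],
  [0.557, 0.327, 0.6, 0, 0, 0, 0],
  [0.557, 0.327, 0.65, 0, 0, 0, 0],
  [0.557, 0.327, 0.65, 0, 0, 0, 0],
  [0.557, 0.327, 0.65, 0, 0, 0, 0],
], newtons=20)

```text
clock: 12.9
eef_pos: [0.5928, 0.0028, 0.1135]
tool_rot: [3.141, -0.001, 0.343]
force: [0.9, 0.1, 0.1]
width: 0.0002
grip_force: 0.0
```

```bash
python3 -c "
from h import *
rep();s=yel()
print(inc((.5915,.003,.098),.342))
cv2.imwrite('pics/v5.png',cv2.resize(s[130:250,230:350],None,fx=4,fy=4))"
```

```text
t 12.90 sx 46.9 sy -50.2 z 113.5 | fx 0.8 fy -0.2 fz 0.1 w 0.2
[(28, array([268.36, 210.75]))]
[-7.800e-03 -4.100e-03  1.034e-01  1.000e-04 -2.000e-04  2.000e-04]
```

View pics/v5.png

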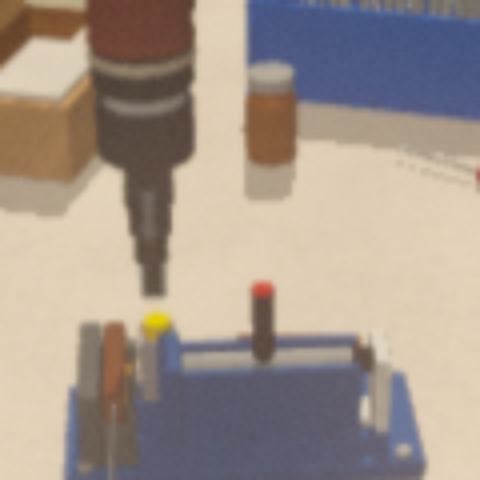

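The shut fingers stand over the yellow button, about 1 px too far forward, with the cap still at the cocked place. I'll shift back a little and press.

>>> play_rows([
  [-0.014, -0.004, 0.06, 0, 0, 0, 0],
  [-0.014, -0.004, 0.12, 0, 0, 0, 0],
  [-0.014, -0.004, 0.15, 0, 0, 0, 0],
  [-0.014, -0.004, 0.17, 0, 0, 0, 0],
  [-0.014, -0.004, 0.19, 0, 0, 0, 0],
  [-0.014, -0.004, 0.2, 0, 0, 0, 0],
  [-0.014, -0.004, 0.2, 0, 0, 0, 0],
])

```text
clock: 13.82
eef_pos: [0.5899, 0.0028, 0.0825]
tool_rot: [-3.142, 0.0, 0.343]
force: [-2.3, -0.1, 5.2]
width: -0.0002
grip_force: 2.1
```

```bash
python3 -c "
from h import *
rep();s=grab_frame('side')
print(blobs(s,(0,110,90),(10,255,255),(276,197,310,214),3)[0])"
```

```text
t 13.82 sx 44.2 sy -49.3 z 82.5 | fx -2.2 fy 0.7 fz 5.2 w -0.2
[(17, array([281.88, 202.59]), array([280, 201,   5,   4]))]
```

It fired: the cap is at (281.9,202.6), slightly ahead of its original rest. Lifting off.

>>> play_rows([
  [0, 0, 0, 0, 0, 0, 0],
  [0, 0, -0.1, 0, 0, 0, 0],
  [0, 0, -0.3, 0, 0, 0, 0],
  [0, 0, -0.6, 0, 0, 0, 0],
  [0, 0, -0.9, 0, 0, 0, 0],
  [0, 0, -0.9, 0, 0, 0, 0],
  [0, 0, -0.9, 0, 0, 0, 0],
])

```text
clock: 14.75
eef_pos: [0.5898, 0.0028, 0.2176]
tool_rot: [3.142, -0.0, 0.343]
force: [-0.6, -0.4, -0.6]
width: 0.0001
grip_force: 0.0
```

```bash
python3 -c "
from h import *
rep();s=yel()
print(blobs(s,(0,110,90),(10,255,255),(276,197,310,214),3)[0])
a=cv2.imread('pics/side0.png');c=cv2.imread('pics/cocked.png')
d=lambda i:cv2.resize(i[195:245,245:300],None,fx=4.7,fy=9)
cv2.imwrite('pics/v6.png',np.hstack([d(a),d(c),d(s)]))"
```

```text
t 14.75 sx 44.2 sy -49.3 z 217.6 | fx -0.7 fy -0.2 fz -0.6 w 0.1
[(25, array([268.36, 210.44]))]
[(18, array([283.22, 202.5 ]), array([281, 201,   5,   4]))]
```

View pics/v6.png

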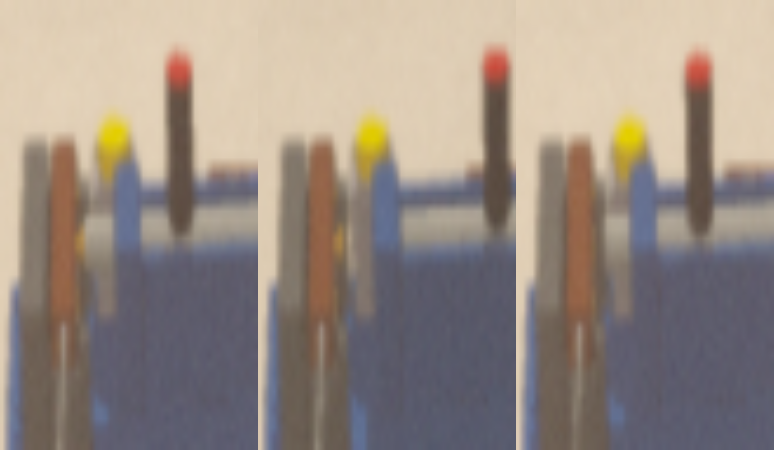

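In the last panel the brass rivet, visible at crop (80,240) before the blow, is gone into the handle. The trip is up and the striker is forward. I'll check that the striker is still and the bystanders unmoved, then hand in.

>>> play_rows([
  [0, 0, 0, 0, 0, 0, 0],
  [0, 0, 0, 0, 0, 0, 0],
  [0, 0, 0, 0, 0, 0, 0],
  [0, 0, 0, 0, 0, 0, 0],
  [0, 0, 0, 0, 0, 0, 0],
  [0, 0, 0, 0, 0, 0, 0],
])

```text
clock: 15.55
eef_pos: [0.59, 0.0028, 0.2176]
tool_rot: [3.142, -0.0, 0.343]
force: [-1.1, 0.8, -0.3]
width: -0.0001
grip_force: 0.0
```

```bash
python3 -c "
from h import *
a=cv2.imread('pics/side0.png')
for k in range(2):
    s=yel(); print([b[1] for b in blobs(s,(0,110,90),(10,255,255),(276,197,310,214),3)[0]])
m=(cv2.absdiff(a,s).max(2)>30).astype('uint8'); m[:,370:]=0
k,_,st,_=cv2.connectedComponentsWithStats(m); print([x.tolist() for x in st[1:] if x[4]>15])
print(r.hand_in())"
```

```text
[(25, array([268.36, 210.44]))]
[array([283.22, 202.5 ])]
[(25, array([268.36, 210.44]))]
[array([283.22, 202.5 ])]
[[233, 0, 137, 176, 7969], [285, 201, 2, 15, 19], [280, 202, 2, 14, 22], [216, 265, 154, 155, 7257]]
the job is handed in; nothing more can be done
None
```

The job is handed in at about 16 s of robot time, and no verdict came back. The sear caught at a draw of about 39–40 mm with the buffer barely touched; I let go, pressed the trip and the striker fired. In the last pictures the rivet no longer stands proud, the striker rests forward and still, the trip is up and the gripper is clear. I handed in without settling one large unexplained change in the side-view check, around the mug and phone (perhaps the arm's shadow), though the arm never went near them.

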